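# Swap-out: release a push-push module from a lab instrument

## Task

Take the black module out of the bay in the top of the instrument: push it down until its push-push latch trips and it springs up, draw it out and stand it upright on the floor of the tray's empty compartment - set it down, do not drop it. Then slide the dust shutter fully shut over the empty bay, leaving the spare module in the tray and the other things on the bench where they are.

Things in the scene. Friction and masses are not known exactly. Their poses are not given: they have to be found in the camera images.
- instrument: White box-shaped instrument, 170 (x) x 160 (y) x 75 (z) mm, fixed to the bench, flat top. Origin: centre of its underside; z up; display and knob on its -x face, fan and vents on its +x face. An upright bay 49 (x) x 22 (y) mm opens in its top, centred 40 mm to -x of the origin. Two thin guide strips 2 mm high on top, 24.5 mm either side of the middle, are look only.
- bay (a point): Centre of the bay's mouth, level with the instrument's top (75 mm above the bench). Axes as the instrument's.
- module: Plug-in module, black block 46 (x) x 20 (y) x 55 (z) mm, 65 to 110 g, loose; a shallow moulded track in the lower 40 mm of its +y side, flat above. Origin: centre of its underside; z up. It starts latched in the bay on a spring carriage, axes as the instrument's, its top level (within 1 mm) with the instrument's, so it cannot be gripped. Released, its top stands about 21 mm proud.
- module_top (a point): Centre of the module's top face, 55 mm above its origin. Once up, the module is loose (1 mm clearance either side in y, 1.5 mm in x): pinch it across its 20 mm width (y) by the part that stands proud and lift it straight up; about 34 mm of it is still in the bay.
- carriage (a joint): Height of the spring carriage under the module, m: 0 latched, -0.007 at the bottom stop, +0.022 released and up. Pushing the module down 5 mm or more (about 6 N to start, 8 N at the bottom) and letting go trips the latch and it springs up; pushed fully down again it latches again, and another push releases it.
- shutter (a joint): Position of the dust shutter, m: 0 fully open, 0.066 fully shut over the bay (stop). Slides along the instrument's -x, stays where left, takes about 2 N. Aluminium plate 60 (x) x 42 (y) x 3 mm lying on the instrument's top on the +x side of the bay, with an upright lip across its +x end: 42 mm wide (y), 5 mm thick, its top 16 mm above the instrument's top.
- shutter_lip (a point): Middle of the top edge of the shutter's lip. Axes as the instrument's; push the lip on its +x face, towards the instrument's -x, to shut.
- tray: Open grey tray 156 (x) x 110 (y) x 22 (z) mm, walls and floor 4 mm thick, fixed to the bench; a divider wall 4 mm thick and as high as the rim splits it into two compartments 72 (x) x 102 (y) mm. Origin: centre of its underside. The spare module stands in the +x compartment, the -x one is empty.
- tray_free (a point): Centre of the floor of the empty compartment, 4 mm above the bench. Axes as the tray's.
- spare: Spare module, the same shape as the module, standing loose in the middle of the tray's other compartment, 76 mm from tray_free; leave it alone. Origin: centre of its underside.
- power_meter: Bystander: grey hand-held meter lying loose on the bench, 130 x 70 x 32 mm. Origin: centre of its underside.
- fibre_spool: Bystander: white flat spool, 80 mm across, 26 mm high, loose. Origin: centre of its underside.
- mirror_post: Bystander: small mirror on a steel post with a 60 mm round foot, 106 mm tall, loose. Origin: centre of its underside.

How it is judged:
By the outcome, as a careful person would: the job done as asked, in the order asked, and still so for the second after the job is handed in, with the robot touching nothing.
It also fails if it takes over 59 s, if anything falls off the work surface, if the arm or the gripper's body presses on something with over 40 N, if the wrist force passes 120 N, or if a joint passes its speed limit or range.

## Robot

A 7-joint arm with a two-finger parallel gripper is mounted at the origin on the work surface. World frame = base frame: x ahead of the robot, y to its left, z up, the work surface at z = 0. Lengths are in m, angles in rad, forces in N, time in s.
With the tool pointing down it reaches from about 0.4 to 0.85 m from the base axis. Payload 10.4 kg.
Tool frame: the origin (TCP) lies midway between the tips of the shut fingers; the grasp point (between the pads) lies 19 mm behind it; z points along the fingers, y is the line along which they close (so a half turn about z gives the same grasp; the last joint's range is limited). The gripper opens to 87 mm and grips with 3 to 60 N. Pads are 19 mm wide; open, the fingers measure 117 mm over their backs; the gripper's body (75 mm by 190 mm) begins 51 mm behind the grasp point.
Start: joints at [1.085, 0.332, -0.065, 1.46, 0.022, 1.35, -0.088], TCP at [0.279, -0.559, 0.223] pointing down, gripper open.
Joint ranges: [-2.6, 2.6], [-0.5, 2.12], [-1.47, 1.34], [0.16, 2.42], [-1.27, 4.41], [0.06, 2.06], [-2.6, 2.6]. Speed limits (rad/s): [2.22, 2.22, 2.79, 2.79, 3.14, 3.14, 3.14].

## Interface

Orientations are given as a unit quaternion [x, y, z, w].
In Python, from bench import r gives the robot as it stands.
- The arm moves only by the tool arm_command, never from a script. Its arguments are lists of equal length, an entry for each row: "xyz": the shift along the world's x, y, z in m, a list of three; "rot": the turn, a rotation vector about the world's x, y, z in rad, a list of three. In form: {"xyz": [[tx, ty, tz], ...], "rot": [[ax, ay, az], ...]}. A call has 1 to 20 rows; each row is the pose to reach, as a shift and turn from the pose commanded when the call began; what a row does not reach only later rows make up. A row lasts 1/12 s, in which the tool goes at most 41.7 mm and 7.16 degrees, less where a joint would pass 70% of its speed; a pose out of reach is approached as far as the arm can. A call with a gripper value outside its range is refused whole. "grip" is the opening, from 0 (shut) to 1 (fully open), set as the call begins (left out, the last holds). The fingers move at their own pace and stop on an object; "squeeze" is the grip in N (left out, the last holds). Time passes only in rows, so rows that repeat a pose let the fingers close. It gives the time, the measured TCP pose, the force, the opening and the grip force at its end, in the units of the state.
- r.read_state(): the state, without advancing time (a new reading comes with each control period).
- r.camera(name): name is "side" or "top" or "wrist"; returns the picture (420x560x3 uint8, red, green, blue); there is no depth.
- r.camera_model(name): a dict with "fx", "fy", "cx", "cy" (pixels), "T" (4x4, takes a point from camera to world coordinates). Camera axes: x right, y up, looking along -z (the intrinsics and any distortion apply to the point x, -y, -z); pixel columns grow to the right and rows downward; lengths in m; the calibration is good to about 2 mm. The wrist camera is an equidistant fisheye: a pixel r from the principal point sees the ray r / f radians off the axis. A picture is of the moment at which its call begins: read the wrist's pose just before it. camera_model takes no time and is no camera call; for the wrist camera it gives the pose at the moment of the call.
- r.close_job(): hands the job in; it is judged then, once.
Trained networks look in the newest picture that a camera, given by its name, has taken for a name from the list of things; names that differ only in an ending like _2 or _b are one class to them, and where a whole thing is asked for, a point or a joint stands for the part that bears it (a point fixed in the world has none). Each returns a list of dicts, best first, with "conf" (0 to 1); they miss things now and then, are a little off and sometimes report something else, mostly with a low value. They report only what shows in the picture. A call takes as long as a camera call.
- r.look_for(label, camera): "at" ([x, y, z] in m, in the coordinates of the camera as it stood for that picture, good to about 4 mm: the middle of the surface that is visible of it).
- r.spot_point(label, camera): "at" ([x, y, z] in m, in the coordinates of the camera as it stood for that picture, good to about 4 mm: a listed point, or the origin of a listed thing).
The state is a dict: "time": time; "joint_positions": joint angles; "joint_vel": joint speeds; "joint_torque": joint torques, N m; "ee_pos": TCP position; "eef_rot": TCP orientation; "ft_force": force on the tool from outside, world axes, zero at the start; "torque": the same for the moment, N m; "width": finger opening in m; "grip_force": force on a finger pad.
Only numpy, scipy, OpenCV 4.12 (cv2) and the standard library are available. Lean on these libraries where they do the work, as an engineer would, in place of code of your own. Each camera call takes 0.05 s, during which the arm holds its last target. There are 200 camera calls.

## Working session

There is one attempt and no reset: what is moved stays moved. The work goes in short steps, Python scripts to look and compute and a tool call to move; the robot and the scene stay as the last step left them, time stands still between calls to the robot, and variables do not carry over. Pictures are saved under pics/ and viewed, at most 10 in all, crops included, and the job is handed in when it is done.

Besides the shell and the picture viewer there is one more tool, called after "Request:" as a command line: name --argument value ..., lists and objects as JSON in quotes. arm_command: Moves the arm, as the interface text tells. Its arguments: {"type":"object","properties":{"xyz":{"type":"array"},"rot":{"type":"array"},"grip":{"type":"number"},"squeeze":{"type":"number"}},"required":["xyz","rot"]}

```bash
mkdir -p pics; cat > h.py <<'E'
from bench import r
import numpy as np, cv2
def W(cam,p,T=None):
    T=np.array(r.camera_model(cam)["T"]) if T is None else T
    return (T@np.r_[p,1])[:3]
def shot(cam,name):
    im=r.camera(cam); cv2.imwrite(f"pics/{name}.png",np.ascontiguousarray(im[...,::-1])); return im
def find(cam,labels,fn="spot_point",n=1):
    for l in labels:
        for d in getattr(r,fn)(l,cam)[:n]:
            print(cam,fn[:4],l,np.round(W(cam,d["at"]),4),round(d["conf"],2))
E
python3 - <<'E'
from h import *
s=r.read_state();print(s["time"],s["ee_pos"],s["eef_rot"],s["ft_force"],s["width"])
for c in("top","side"):
    shot(c,c+"0"); m=r.camera_model(c);print({k:(np.round(v,3).tolist()) for k,v in m.items() if not isinstance(v,str)})
    find(c,["instrument","bay","module_top","shutter_lip","tray","tray_free","spare"])
E
```

```text
0.0 [ 0.27884727 -0.55890007  0.2217449 ] [ 9.73346554e-01  2.29338092e-01 -2.01307352e-04 -6.96559633e-04] [ 0.40928068 -0.36359475 -0.33647684] 0.08703679313352308
{'fx': 540.838, 'fy': 540.838, 'cx': 287.341, 'cy': 220.764, 'T': [[0.026, 0.997, -0.077, 0.537], [-1.0, 0.026, 0.0, -0.01], [0.002, 0.077, 0.997, 1.401], [0.0, 0.0, 0.0, 1.0]]}
top spot instrument [ 0.5637  0.1378 -0.0022] 0.58
top spot bay [0.5159 0.1499 0.0771] 0.82
top spot module_top [0.519  0.1476 0.0729] 0.49
top spot shutter_lip [0.612  0.1195 0.0891] 0.81
top spot tray [ 0.532  -0.1316 -0.0036] 0.75
top spot tray_free [ 0.4916 -0.1233  0.0045] 0.71
top spot spare [ 0.5708 -0.1385  0.0041] 0.56
{'fx': 442.67, 'fy': 442.67, 'cx': 277.403, 'cy': 209.084, 'T': [[-0.726, 0.423, -0.542, 0.007], [-0.687, -0.421, 0.592, 0.653], [0.022, 0.802, 0.596, 0.748], [0.0, 0.0, 0.0, 1.0]]}
side spot instrument [ 0.563   0.136  -0.0006] 0.57
side spot bay [0.5244 0.1505 0.0758] 0.72
side spot module_top [0.5246 0.1467 0.0749] 0.54
side spot shutter_lip [0.6102 0.1179 0.0896] 0.82
side spot tray [ 0.5349 -0.1228 -0.0028] 0.64
side spot tray_free [ 0.4964 -0.1264  0.0013] 0.79
side spot spare [ 0.5775 -0.1363  0.0048] 0.82
```

View pics/top0.png

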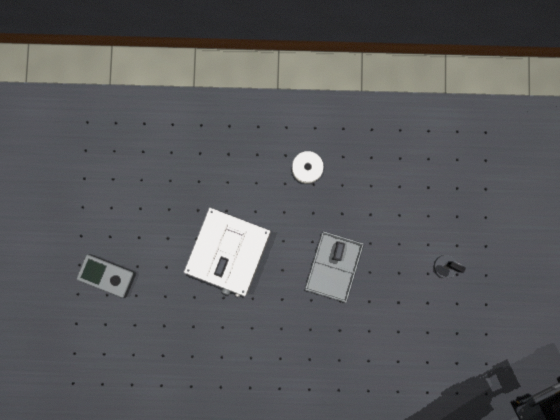

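View pics/side0.png

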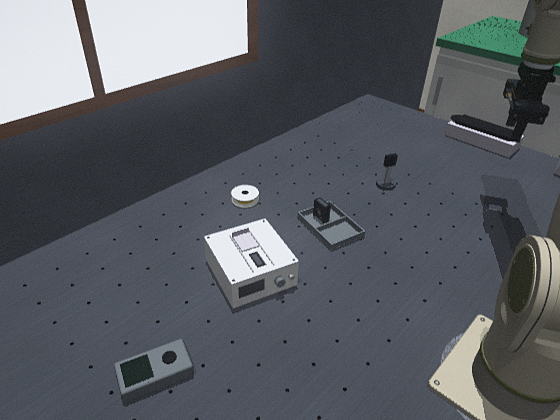

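The top view shows the instrument at about (228,252) with the module at (221,267), the shutter up-right of it, and the tray at (334,267) with its free compartment at the lower end, (330,283). The side view agrees. Next I'll measure yaws and centres from pixels.

```bash
cat >> h.py <<'E'
def plane(cam,uv,z):
    m=r.camera_model(cam);T=np.array(m["T"]);uv=np.atleast_2d(uv).astype(float)
    d=np.c_[(uv[:,0]-m["cx"])/m["fx"],-(uv[:,1]-m["cy"])/m["fy"],-np.ones(len(uv))]@T[:3,:3].T
    return (T[:3,3]+d*((z-T[2,3])/d[:,2])[:,None])[:,:2]
E
python3 - <<'E'
from h import *
im=cv2.imread("pics/top0.png");g=cv2.cvtColor(im,6)
print(r.camera_model("top").keys())
def rect(mask,z,x0,y0,x1,y1,lab):
    m=np.zeros_like(g);m[y0:y1,x0:x1]=mask[y0:y1,x0:x1]*255
    cs,_=cv2.findContours(m,0,2);c=max(cs,key=cv2.contourArea)
    b=cv2.boxPoints(cv2.minAreaRect(c));P=plane("top",b,z)
    e=[P[(i+1)%4]-P[i] for i in range(2)]
    print(lab,P.mean(0).round(4),[(round(float(np.hypot(*v)),4),round(float(np.degrees(np.arctan2(v[1],v[0]))),1)) for v in e])
rect(g>150,.075,170,195,285,310,"instr")
rect(g<80,.075,208,250,235,282,"module")
rect((g>105),.022,295,225,370,310,"tray")
big=cv2.resize(im[200:310,175:375],None,fx=4,fy=4,interpolation=2);cv2.imwrite("pics/crop0.png",big)
E
```

```text
dict_keys(['fx', 'fy', 'cx', 'cy', 'T'])
instr [0.5584 0.1363] [(0.1772, -19.4), (0.1626, -110.1)]
module [0.5232 0.1487] [(0.0432, -19.1), (0.0171, -109.5)]
tray [ 0.5302 -0.1324] [(0.1572, -15.5), (0.1098, -105.3)]
```

View pics/crop0.png

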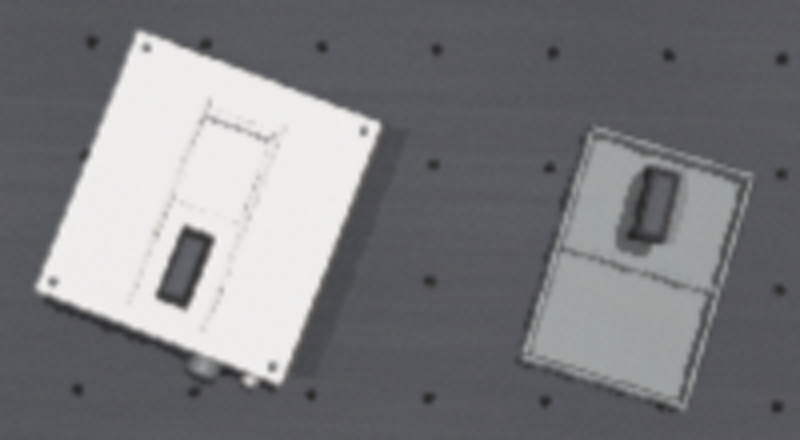

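The crop shows the module in the bay at crop (186,267) and the free compartment at (618,325). Instrument yaw is about -19.5° and tray yaw about -15.4°. Shut fingers are about 30 mm across, so for pushing they must close along the instrument's x. I'll go above the bay that way.

Request:
arm_command --xyz '[[0.244,0.707,-0.06],[0.244,0.707,-0.06],[0.244,0.707,-0.06],[0.244,0.707,-0.06],[0.244,0.707,-0.06],[0.244,0.707,-0.06],[0.244,0.707,-0.06],[0.244,0.707,-0.06],[0.244,0.707,-0.06],[0.244,0.707,-0.06],[0.244,0.707,-0.06],[0.244,0.707,-0.06],[0.244,0.707,-0.06],[0.244,0.707,-0.06],[0.244,0.707,-0.06],[0.244,0.707,-0.06],[0.244,0.707,-0.06],[0.244,0.707,-0.06],[0.244,0.707,-0.06],[0.244,0.707,-0.06]]' --rot '[[0,0,0.77],[0,0,0.77],[0,0,0.77],[0,0,0.77],[0,0,0.77],[0,0,0.77],[0,0,0.77],[0,0,0.77],[0,0,0.77],[0,0,0.77],[0,0,0.77],[0,0,0.77],[0,0,0.77],[0,0,0.77],[0,0,0.77],[0,0,0.77],[0,0,0.77],[0,0,0.77],[0,0,0.77],[0,0,0.77]]' --grip 0

```text
time: 2.47
ee_pos: [0.5227, 0.1507, 0.1621]
eef_rot: [0.815, 0.58, 0.0, -0.001]
ft_force: [0.2, -0.3, 0.1]
width: 0.0
grip_force: 0.0
```

```bash
python3 - <<'E'
from h import *
s=r.read_state();print(s["time"],np.round(s["ee_pos"],4),np.round(s["joint_positions"],2))
m=r.camera_model("wrist");T=np.array(m["T"]);print(np.round(T,3).tolist(),m["fx"],m["cx"],m["cy"])
shot("wrist","w1")
find("wrist",["bay","module_top","shutter_lip","instrument"],n=2)
shot("top","t1");find("top",["bay","module_top","shutter_lip","tray_free","tray"])
print(r.read_state()["ee_pos"])
E
```

```text
2.4667 [0.5227 0.1507 0.1621] [ 0.29  0.28 -0.76  1.72  0.21  1.22 -0.85]
[[0.945, 0.312, 0.097, 0.549], [-0.327, 0.905, 0.274, 0.226], [-0.002, -0.29, 0.957, 0.323], [0.0, 0.0, 0.0, 1.0]] 325.19226210127806 275.5805574873657 208.35376231100844
wrist spot bay [0.5218 0.1417 0.0755] 0.61
wrist spot module_top [0.525  0.145  0.0738] 0.56
wrist spot shutter_lip [0.6132 0.117  0.0886] 0.8
wrist spot shutter_lip [ 0.5656  0.1305 -0.0019] 0.33
wrist spot instrument [ 0.5658  0.1299 -0.0007] 0.71
top spot bay [0.5208 0.152  0.0755] 0.95
top spot shutter_lip [0.6097 0.1188 0.0916] 0.57
top spot tray_free [ 0.4933 -0.1245  0.0029] 0.7
top spot tray [ 0.4946 -0.1195  0.0033] 0.51
[0.52311593 0.1473163  0.1627259 ]
```

View pics/w1.png

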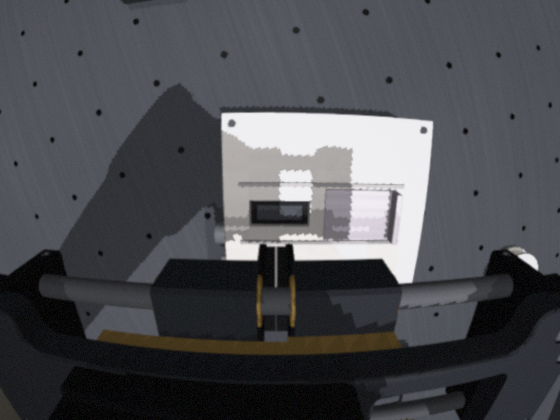

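The wrist view shows the module in the bay at columns 250–308, rows 200–224, the shutter with its lip at (395,215), and the shut fingertips at (275,246). I'll retake it stationary and project the blob.

```bash
cat >> h.py <<'E'
def fish(uv,z,m):
    T=np.array(m["T"]);uv=np.atleast_2d(uv).astype(float)-[m["cx"],m["cy"]]
    rr=np.hypot(*uv.T);th=rr/m["fx"]
    d=np.c_[uv[:,0]/rr*np.sin(th),-uv[:,1]/rr*np.sin(th),-np.cos(th)]@T[:3,:3].T
    return (T[:3,3]+d*((z-T[2,3])/d[:,2])[:,None])[:,:2]
E
python3 - <<'E'
from h import *
for k in range(2):
    s=r.read_state();m=r.camera_model("wrist")
    im=shot("wrist",f"w2{k}");g=cv2.cvtColor(im,cv2.COLOR_RGB2GRAY)
    print(np.round(s["ee_pos"],4),np.round(s["eef_rot"],3))
    for th in (60,90):
        M=np.zeros_like(g);M[170:240,240:322]=(g[170:240,240:322]<th)*255
        cs,_=cv2.findContours(M,0,1)
        c=[c for c in cs if 400<cv2.contourArea(c)]
        for q in c:
            P=fish(q[:,0],.075,m).astype(np.float32);R=cv2.minAreaRect(P*1000);print(th,cv2.boundingRect(q),np.round(R[0],1),np.round(R[1],1),round(R[2],1))
    find("wrist",["bay","module_top"])
E
```

```text
[0.5231 0.1473 0.1627] [0.816 0.578 0.    0.   ]
60 (249, 198, 57, 23) [525.2 149.9] [18.5 45.4] 70.6
90 (248, 197, 59, 25) [525.2 149.8] [20.2 47.1] 70.6
wrist spot bay [0.5242 0.1498 0.0731] 0.85
wrist spot module_top [0.5263 0.1508 0.0728] 0.62
[0.5231 0.1476 0.1626] [0.816 0.578 0.    0.   ]
60 (249, 198, 57, 23) [525.2 150.2] [18.5 45.4] 70.6
90 (248, 197, 59, 25) [525.1 150.2] [20.2 47.1] 70.6
wrist spot bay [0.5248 0.1437 0.0709] 0.83
wrist spot module_top [0.5238 0.1469 0.0703] 0.77
```

Request:
arm_command --xyz '[[0.001,0.0015,-0.035],[0.001,0.0015,-0.06],[0.001,0.0015,-0.074],[0.001,0.0015,-0.08],[0.001,0.0015,-0.08],[0.001,0.0015,-0.08]]' --rot '[[0,0,0],[0,0,0],[0,0,0],[0,0,0],[0,0,0],[0,0,0]]'

```text
time: 3.82
ee_pos: [0.5244, 0.1495, 0.0832]
eef_rot: [0.816, 0.578, 0.0, 0.0]
ft_force: [0.4, 0.3, 0.2]
width: 0.0007
grip_force: 0.0
```

```bash
python3 - <<'E'
from h import *
s=r.read_state();print(s["time"],np.round(s["ee_pos"],4),np.round(s["eef_rot"],4))
im=shot("wrist","w3")
cv2.imwrite("pics/w3c.png",cv2.resize(im[140:290,180:380,::-1],None,fx=4,fy=4,interpolation=2))
E
```

```text
3.8167 [0.5244 0.1495 0.0832] [8.159e-01 5.782e-01 3.000e-04 0.000e+00]
```

View pics/w3c.png

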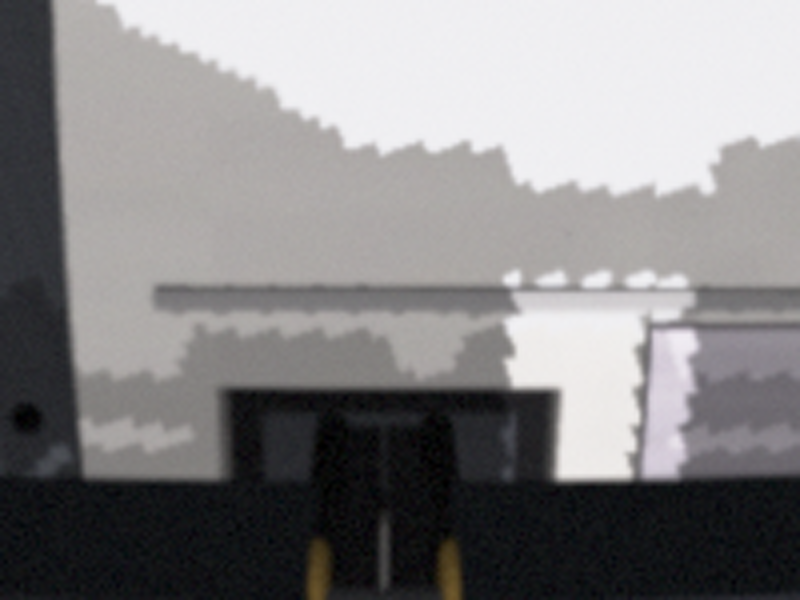

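The crop shows the fingertips (cols 315–455) over the bay (cols 225–555, far edge at row 390), with the tips' +y edge at about row 410. I'll compute that clearance.

```bash
python3 - <<'E'
from h import *
m=r.camera_model("wrist");s=r.read_state()
f=lambda c,rw,z:fish([180+c/4,140+rw/4],z,m)[0]
a=np.radians(-19.4);ex=np.array([np.cos(a),np.sin(a)]);ey=np.array([-ex[1],ex[0]])
o=s["ee_pos"][:2]
for n,c,rw,z in[("tipTL",318,410,s["ee_pos"][2]),("tipTR",452,410,s["ee_pos"][2]),("bayTL",222,390,.075),("bayTR",558,390,.075),("modTL",265,412,.075),("modTR",520,412,.075),("glareline",385,420,s["ee_pos"][2])]:
    p=f(c,rw,z)-o;print(n,np.round(p@ex*1000,1),np.round(p@ey*1000,1))
im=cv2.imread("pics/w3.png",0);print(im[232:262,275],im[232:262,248],im[232:262,262])
E
```

```text
tipTL -8.7 11.3
tipTR 9.3 11.3
bayTL -22.7 10.6
bayTR 24.9 10.6
modTL -16.7 7.2
modTR 19.6 7.2
glareline 0.3 9.8
[132 128 126 128 108  64  26   7  15  12  15  30  36  38  32  29  24  21
  25  28  23  22  17  26  23  23  23  22  24  21] [127 128 130 124 105  54  13  19  17  24  22  34  36  38  40  40  42  41
  40  41  42  44  42  42  42  41  40  36  27  18] [129 130 129 125 109  66  28  18  14  19   8  11  15  10   9   8   8   0
   9   9   8   4  14   8  10   9  10  12   8   0]
```

Tips are 18 mm wide, within about 0.5 mm of the bay's middle in y. Pushing gently.

Request:
arm_command --xyz '[[0,0,-0.005],[0,0,-0.008],[0,0,-0.01],[0,0,-0.012],[0,0,-0.012]]' --rot '[[0,0,0],[0,0,0],[0,0,0],[0,0,0],[0,0,0]]'

```text
time: 4.28
ee_pos: [0.5253, 0.15, 0.072]
eef_rot: [0.816, 0.578, 0.002, 0.001]
ft_force: [0.8, 0.6, 8.0]
width: 0.0004
grip_force: 5.3
```

Request:
arm_command --xyz '[[0,0,-0.002],[0,0,-0.004],[0,0,-0.004]]' --rot '[[0,0,0],[0,0,0],[0,0,0]]'

```text
time: 4.53
ee_pos: [0.5255, 0.15, 0.0684]
eef_rot: [0.816, 0.578, 0.002, 0.001]
ft_force: [-0.4, 0.0, 11.3]
width: 0.0006
grip_force: 9.6
```

Pushed to 6.6 mm depth. Releasing: up, then turn -90° and open.

Request:
arm_command --xyz '[[0,0,0.02],[0,0,0.055],[0,0,0.085],[0,0,0.085],[0,0,0.085],[0,0,0.085],[0,0,0.085],[0,0,0.085],[0,0,0.085],[0,0,0.085],[0,0,0.085],[0,0,0.085],[0,0,0.085],[0,0,0.085],[0,0,0.085],[0,0,0.085],[0,0,0.085],[0,0,0.085]]' --rot '[[0,0,0],[0,0,0],[0,0,0],[0,0,-0.12],[0,0,-0.24],[0,0,-0.36],[0,0,-0.48],[0,0,-0.6],[0,0,-0.72],[0,0,-0.84],[0,0,-0.96],[0,0,-1.08],[0,0,-1.2],[0,0,-1.32],[0,0,-1.44],[0,0,-1.57],[0,0,-1.57],[0,0,-1.57]]'

```text
time: 6.03
ee_pos: [0.5241, 0.1493, 0.1517]
eef_rot: [0.986, -0.166, 0.0, 0.0]
ft_force: [0.3, -0.1, 0.6]
width: 0.0004
grip_force: 0.0
```

```bash
python3 - <<'E'
from h import *
s=r.read_state();print(s["time"],np.round(s["ee_pos"],4),np.round(s["eef_rot"],4),np.round(s["joint_positions"],2))
m=r.camera_model("wrist")
im=shot("wrist","w4")
find("wrist",["module_top","bay","module"])
shot("side","s4");find("side",["module_top","bay"])
E
```

```text
6.0333 [0.5241 0.1493 0.1517] [ 9.861e-01 -1.661e-01  2.000e-04  1.000e-04] [ 0.12  0.26 -0.55  1.74  0.14  1.18 -2.38]
wrist spot module_top [0.5248 0.1483 0.0945] 0.9
wrist spot bay [0.5255 0.1504 0.0398] 0.4
wrist spot module [0.5237 0.1543 0.0379] 0.9
side spot module_top [0.5234 0.1488 0.0952] 0.49
side spot bay [0.5205 0.147  0.0741] 0.85
```

View pics/w4.png

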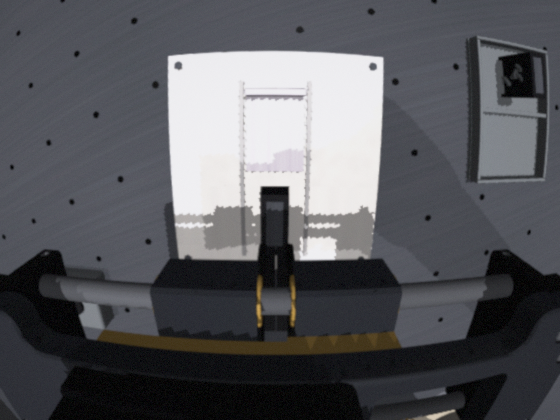

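The wrist view shows the module now standing proud at columns 261–289, row 187 and below, in line with the fingers; networks put its top at z≈0.095. Opening, going down to z≈0.079 and gripping.

Request:
arm_command --xyz '[[0,0,0],[0,0,0],[0,0,-0.03],[0,0,-0.055],[0,0,-0.07],[0,0,-0.0735],[0,0,-0.0735],[0,0,-0.0735]]' --rot '[[0,0,0],[0,0,0],[0,0,0],[0,0,0],[0,0,0],[0,0,0],[0,0,0],[0,0,0]]' --grip 0.7

```text
time: 7.05
ee_pos: [0.5243, 0.1495, 0.0788]
eef_rot: [0.986, -0.168, 0.0, -0.0]
ft_force: [1.0, 1.1, 0.4]
width: 0.046
grip_force: 0.0
```

Request:
arm_command --xyz '[[0,0,0],[0,0,0],[0,0,0],[0,0,0],[0,0,0],[0,0,0],[0,0,0],[0,0,0]]' --rot '[[0,0,0],[0,0,0],[0,0,0],[0,0,0],[0,0,0],[0,0,0],[0,0,0],[0,0,0]]' --grip 0 --squeeze 15

```text
time: 7.72
ee_pos: [0.5241, 0.1493, 0.0781]
eef_rot: [0.986, -0.168, 0.0, 0.0]
ft_force: [0.4, 0.6, 0.5]
width: 0.0198
grip_force: 15.0
```

Request:
arm_command --xyz '[[0,0,0.005],[0,0,0.014],[0,0,0.024],[0,0,0.034],[0,0,0.046],[0,0,0.062],[0,0,0.078],[0,0,0.078]]' --rot '[[0,0,0],[0,0,0],[0,0,0],[0,0,0],[0,0,0],[0,0,0],[0,0,0],[0,0,0]]' --squeeze 20

```text
time: 8.38
ee_pos: [0.5258, 0.1499, 0.1603]
eef_rot: [0.986, -0.168, 0.003, -0.001]
ft_force: [-0.0, 0.0, -0.7]
width: 0.0197
grip_force: 20.0
```

```bash
python3 - <<'E'
from h import *
s=r.read_state();print(s["time"],np.round(s["ee_pos"],4),np.round(s["eef_rot"],4),s["ft_force"],s["width"])
shot("side","s5");find("side",["module","module_top","tray_free","tray"])
shot("top","t5");find("top",["tray_free","tray"])
shot("wrist","w5");find("wrist",["tray_free","tray","module_top"])
E
```

```text
8.3833 [0.5258 0.1499 0.1603] [ 9.858e-01 -1.679e-01  2.600e-03 -9.000e-04] [-0.00665543  0.02887908 -0.68251698] 0.019720651638072753
side spot module [0.5285 0.1541 0.1206] 0.72
side spot module_top [0.5284 0.1461 0.1774] 0.6
side spot tray_free [ 0.4969 -0.1237  0.0031] 0.81
side spot tray [ 0.5351 -0.1263 -0.0012] 0.86
top spot tray_free [ 0.4956 -0.1236  0.0023] 0.56
top spot tray [ 0.5312 -0.1327 -0.0015] 0.56
wrist spot tray_free [ 0.4961 -0.1226  0.0018] 0.73
wrist spot module_top [0.5232 0.1494 0.1754] 0.81
```

Module held (0.7 N). Carrying it over the free compartment.

Request:
arm_command --xyz '[[-0.001,-0.01,0],[-0.003,-0.03,0],[-0.006,-0.057,0],[-0.009,-0.085,0],[-0.012,-0.113,0],[-0.015,-0.141,0],[-0.018,-0.169,0],[-0.021,-0.197,0],[-0.024,-0.223,0],[-0.026,-0.245,0],[-0.028,-0.26,0],[-0.029,-0.27,0],[-0.029,-0.2725,0],[-0.029,-0.2725,0],[-0.029,-0.2725,-0.02],[-0.029,-0.2725,-0.04],[-0.029,-0.2725,-0.06],[-0.029,-0.2725,-0.08],[-0.029,-0.2725,-0.08],[-0.029,-0.2725,-0.08]]' --rot '[[0,0,0],[0,0,0],[0,0,0],[0,0,0.02],[0,0,0.03],[0,0,0.04],[0,0,0.05],[0,0,0.06],[0,0,0.07],[0,0,0.07],[0,0,0.07],[0,0,0.07],[0,0,0.07],[0,0,0.07],[0,0,0.07],[0,0,0.07],[0,0,0.07],[0,0,0.07],[0,0,0.07],[0,0,0.07]]'

```text
time: 10.65
ee_pos: [0.4947, -0.1219, 0.0757]
eef_rot: [0.991, -0.132, -0.001, -0.0]
ft_force: [0.1, 0.7, 0.6]
width: 0.0198
grip_force: 20.0
```

```bash
python3 - <<'E'
from h import *
r.camera("top")
s=r.read_state();print(s["time"],np.round(s["ee_pos"],4),np.round(s["eef_rot"],4),s["ft_force"],s["width"])
shot("side","s6");find("side",["module","module_top","tray_free"])
shot("wrist","w6");find("wrist",["tray_free","module_top"])
E
```

```text
10.7 [ 0.4956 -0.1223  0.0769] [ 9.912e-01 -1.325e-01  2.000e-04 -1.000e-04] [ 0.26677969  0.19173862 -0.46346945] 0.01942344156521978
side spot module [ 0.4962 -0.1196  0.0346] 0.85
side spot module_top [ 0.4977 -0.1289  0.0981] 0.7
side spot tray_free [ 0.4962 -0.1254  0.0031] 0.73
wrist spot module_top [ 0.4952 -0.1244  0.0913] 0.94
```

View pics/s6.png

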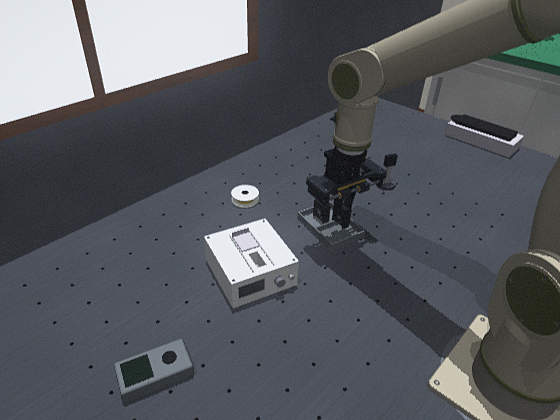

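The side view shows the module in the gripper at about (343,215), over the tray's free compartment, with the spare untouched beside it. Lowering to contact.

Request:
arm_command --xyz '[[0,0,-0.01],[0,0,-0.022],[0,0,-0.029],[0,0,-0.031],[0,0,-0.033],[0,0,-0.033]]' --rot '[[0,0,0],[0,0,0],[0,0,0],[0,0,0],[0,0,0],[0,0,0]]'

```text
time: 11.55
ee_pos: [0.4948, -0.1232, 0.0425]
eef_rot: [0.991, -0.133, -0.0, -0.0]
ft_force: [0.2, 0.9, -1.1]
width: 0.0199
grip_force: 20.0
```

Request:
arm_command --xyz '[[0,0,-0.001],[0,0,-0.002],[0,0,-0.002]]' --rot '[[0,0,0],[0,0,0],[0,0,0]]'

```text
time: 11.8
ee_pos: [0.4952, -0.1233, 0.0412]
eef_rot: [0.991, -0.133, 0.0, 0.0]
ft_force: [0.6, 0.2, -0.2]
width: 0.0198
grip_force: 20.0
```

Request:
arm_command --xyz '[[0,0,-0.001],[0,0,-0.002],[0,0,-0.002]]' --rot '[[0,0,0],[0,0,0],[0,0,0]]'

```text
time: 12.05
ee_pos: [0.4958, -0.1226, 0.0407]
eef_rot: [0.991, -0.133, 0.001, -0.0]
ft_force: [-6.0, 3.7, 16.7]
width: 0.0199
grip_force: 20.0
```

Floor contact (16.7 N). I'll back off to a light touch, then open.

Request:
arm_command --xyz '[[0,0,0.0015],[0,0,0.0015],[0,0,0.0015]]' --rot '[[0,0,0],[0,0,0],[0,0,0]]' --squeeze 5

```text
time: 12.3
ee_pos: [0.4952, -0.1233, 0.0407]
eef_rot: [0.991, -0.133, 0.0, 0.0]
ft_force: [-1.1, 0.5, 4.4]
width: 0.0202
grip_force: 5.0
```

Request:
arm_command --xyz '[[0,0,0],[0,0,0],[0,0,0],[0,0,0],[0,0,0]]' --rot '[[0,0,0],[0,0,0],[0,0,0],[0,0,0],[0,0,0]]' --grip 0.6

```text
time: 12.72
ee_pos: [0.495, -0.1233, 0.0405]
eef_rot: [0.991, -0.133, -0.0, 0.0]
ft_force: [-0.6, -0.5, -0.7]
width: 0.0454
grip_force: 0.0
```

Request:
arm_command --xyz '[[0,0,0.01],[0,0,0.03],[0,0,0.06],[0,0,0.1],[0,0,0.11],[0,0,0.11]]' --rot '[[0,0,0],[0,0,0],[0,0,0],[0,0,0],[0,0,0],[0,0,0]]'

```text
time: 13.22
ee_pos: [0.4973, -0.1236, 0.155]
eef_rot: [0.991, -0.133, 0.003, 0.001]
ft_force: [-0.3, 0.7, -0.8]
width: 0.0522
grip_force: 0.0
```

```bash
python3 - <<'E'
from h import *
r.camera("top")
s=r.read_state();print(s["time"],np.round(s["ee_pos"],4),s["ft_force"],s["width"],np.round(s["joint_positions"],2))
shot("wrist","w7");find("wrist",["module","module_top","shutter_lip"])
shot("side","s7");find("side",["module","module_top","spare","shutter_lip"],n=2)
E
```

```text
13.2667 [ 0.4961 -0.1235  0.1527] [-0.05475403  0.71896647 -0.54351719] 0.05209628706187255 [ 0.49  0.16 -0.37  1.84  0.06  1.16 -1.73]
wrist spot module [ 4.945e-01 -1.204e-01  2.000e-04] 0.84
wrist spot module_top [ 0.4909 -0.1247  0.0534] 0.91
side spot module [ 0.4974 -0.1197 -0.0016] 0.8
side spot module [ 0.5396 -0.4182  0.0012] 0.32
side spot module_top [ 0.4956 -0.1298  0.0607] 0.93
side spot spare [ 0.5788 -0.1358  0.0042] 0.65
side spot shutter_lip [0.6117 0.1181 0.0897] 0.9
```

View pics/w7.png

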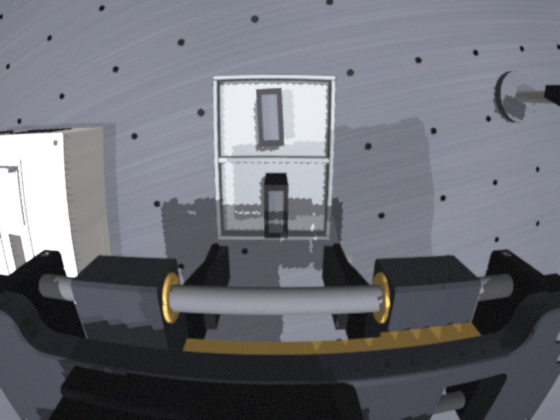

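The wrist view shows the module upright at (276,205) in the free compartment and the spare at (270,117) still in its own. Next, the shutter: fingers shut, turned back, to the +x side of the lip.

Request:
arm_command --xyz '[[0.003,0.005,0],[0.01,0.018,0],[0.021,0.036,0],[0.033,0.056,0],[0.045,0.076,0],[0.057,0.097,0],[0.069,0.117,0],[0.081,0.138,0],[0.093,0.158,0],[0.105,0.178,0],[0.117,0.199,0],[0.127,0.216,0],[0.134,0.228,0],[0.138,0.2345,0],[0.138,0.2345,0],[0.138,0.2345,0],[0.138,0.2345,0]]' --rot '[[0,0,0],[0,0,0.12],[0,0,0.24],[0,0,0.36],[0,0,0.48],[0,0,0.6],[0,0,0.72],[0,0,0.84],[0,0,0.96],[0,0,1.08],[0,0,1.2],[0,0,1.3],[0,0,1.4],[0,0,1.5],[0,0,1.5],[0,0,1.5],[0,0,1.5]]' --grip 0

```text
time: 15.13
ee_pos: [0.6329, 0.1106, 0.1504]
eef_rot: [0.817, 0.576, -0.0, 0.0]
ft_force: [-0.7, -0.1, -0.2]
width: 0.0005
grip_force: 0.0
```

```bash
python3 - <<'E'
from h import *
s=r.read_state();print(s["time"],np.round(s["ee_pos"],4),s["eef_rot"],s["width"],np.round(s["joint_positions"],2))
shot("wrist","w8");find("wrist",["shutter_lip","bay"])
E
```

```text
15.1333 [0.6329 0.1106 0.1504] [ 8.17108124e-01  5.76484400e-01 -2.11377070e-04  7.09646456e-05] 0.0004630038684596921 [ 0.23  0.5  -0.65  1.48  0.31  1.27 -0.79]
wrist spot shutter_lip [0.6158 0.1215 0.0893] 0.65
wrist spot bay [0.5251 0.1494 0.0733] 0.78
```

View pics/w8.png

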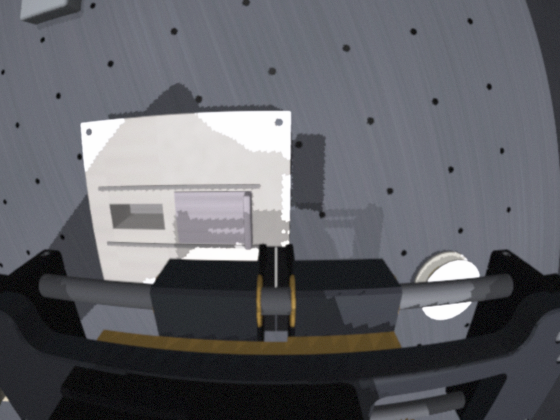

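The wrist view shows the empty bay at (137,216), the lip at column ~247 and the fingertips just +x of it at 259–293. Going down and pushing along the instrument's -x.

Request:
arm_command --xyz '[[0,0,-0.02],[0,0,-0.045],[0,0,-0.063],[0,0,-0.0705],[0,0,-0.0705],[0,0,-0.0705]]' --rot '[[0,0,0],[0,0,0],[0,0,0],[0,0,0],[0,0,0],[0,0,0]]'

```text
time: 15.78
ee_pos: [0.6333, 0.1111, 0.0808]
eef_rot: [0.816, 0.578, 0.0, 0.0]
ft_force: [-0.4, 0.2, 0.3]
width: 0.0006
grip_force: 0.0
```

Request:
arm_command --xyz '[[-0.0047,0.0017,0],[-0.0094,0.0033,0],[-0.0141,0.005,0],[-0.0189,0.0066,0],[-0.0236,0.0083,0],[-0.0283,0.01,0],[-0.033,0.0116,0],[-0.0377,0.0133,0],[-0.0424,0.0149,0],[-0.0472,0.0166,0],[-0.0519,0.0183,0],[-0.0566,0.0199,0],[-0.0613,0.0216,0],[-0.066,0.0232,0],[-0.066,0.0232,0]]' --rot '[[0,0,0],[0,0,0],[0,0,0],[0,0,0],[0,0,0],[0,0,0],[0,0,0],[0,0,0],[0,0,0],[0,0,0],[0,0,0],[0,0,0],[0,0,0],[0,0,0],[0,0,0]]'

```text
time: 17.03
ee_pos: [0.5658, 0.135, 0.0799]
eef_rot: [0.816, 0.578, -0.0, -0.0]
ft_force: [0.2, 0.1, 0.7]
width: 0.0006
grip_force: 0.0
```

Request:
arm_command --xyz '[[-0.0019,0.0007,0],[-0.0038,0.0013,0],[-0.0057,0.002,0]]' --rot '[[0,0,0],[0,0,0],[0,0,0]]'

```text
time: 17.28
ee_pos: [0.5636, 0.1355, 0.0803]
eef_rot: [0.816, 0.578, 0.002, 0.001]
ft_force: [17.9, -2.3, -10.8]
width: 0.0005
grip_force: 8.9
```

Firm stop (18 N). Backing off and checking.

Request:
arm_command --xyz '[[0.008,-0.003,0],[0.03,-0.01,0],[0.04,-0.014,0.02],[0.04,-0.014,0.06],[0.04,-0.014,0.09],[0.04,-0.014,0.09],[0.04,-0.014,0.09]]' --rot '[[0,0,0],[0,0,0],[0,0,0],[0,0,0],[0,0,0],[0,0,0],[0,0,0]]'

```text
time: 17.87
ee_pos: [0.602, 0.1228, 0.1715]
eef_rot: [0.816, 0.578, 0.001, 0.0]
ft_force: [0.0, -1.3, -1.4]
width: 0.0006
grip_force: 0.0
```

```bash
python3 - <<'E'
from h import *
r.camera("top")
s=r.read_state();print(s["time"],np.round(s["ee_pos"],4),s["ft_force"])
shot("wrist","w9");find("wrist",["shutter_lip"])
a=shot("top","t9");find("top",["shutter_lip","spare","module"],n=2)
b=shot("side","s9");find("side",["shutter_lip","spare","module","module_top"])
w=cv2.imread("pics/w9.png");sd=cv2.imread("pics/s9.png")
cv2.imwrite("pics/fin.png",np.hstack([cv2.resize(w[90:270,60:320],(400,300)),cv2.resize(sd[170:320,190:390],(400,300))]))
E
```

```text
17.9167 [0.6012 0.1223 0.1698] [ 0.87482789 -1.25998373 -0.0963776 ]
wrist spot shutter_lip [0.5544 0.1454 0.0893] 0.58
top spot spare [ 0.5694 -0.1396  0.0058] 0.68
top spot module [ 0.4963 -0.1234  0.0024] 0.73
side spot spare [ 0.5766 -0.1357  0.0056] 0.67
side spot module [ 0.4961 -0.1197 -0.0008] 0.56
side spot module_top [ 0.4957 -0.1256  0.0609] 0.78
```

View pics/fin.png

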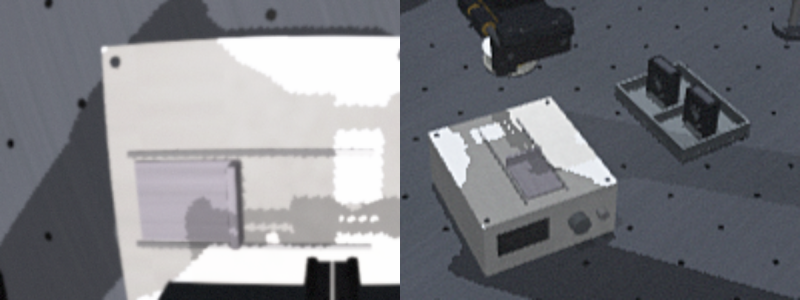

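Both crops show the shutter over the bay, with its lip at the +x end (left crop, col 238), and both modules upright in the tray. A quick check of the travel before handing in.

```bash
python3 - <<'E'
from h import *
m=r.camera_model("wrist");T=np.array(m["T"])
p9=fish([[60+241*.65,90+165*.6],[60+135*.65,90+165*.6]],.091,m); q9=fish([[60+241*.65,90+165*.6],[60+135*.65,90+165*.6]],.078,m)
a=np.radians(-19.4);ex=np.array([np.cos(a),np.sin(a)])
b=np.array([.5247,.1497])
print("lip +x top, bay-rel x",(p9[0]-b)@ex,"plate -x end",(q9[1]-b)@ex, "expect .0285,-.0315", r.read_state()["ee_pos"])
E
```

```text
lip +x top, bay-rel x 0.03598923621965173 plate -x end -0.02663365983501331 expect .0285,-.0315 [0.60129011 0.12245018 0.16991555]
```

```bash
python3 - <<'E'
from h import *
m=r.camera_model("wrist");T=np.array(m["T"]);ee=np.array(r.read_state()["ee_pos"])
a=np.radians(-19.4);ex=np.array([np.cos(a),np.sin(a)])
for n,e in(("w8",[.6329,.1106,.1504]),("w9",[.6012,.1223,.1698])):
    M=dict(m);t=T.copy();t[:3,3]+=np.array(e)-ee;M["T"]=t
    g=cv2.imread(f"pics/{n}.png",0)
    for row in ((200,225) if n=="w8" else (195,225)):
        seg=cv2.GaussianBlur(g,(1,5),0)[row].astype(int);d=np.diff(seg)
        idx=np.where(abs(d[70:270])>18)[0]+70
        for i in idx: print(n,row,i,d[i],"x@.091",round(float((fish([i+.5,row],.091,M)[0]-[.5247,.1497])@ex*1000),1),"x@.077",round(float((fish([i+.5,row],.077,M)[0]-[.5247,.1497])@ex*1000),1))
E
```

```text
w8 200 87 40 x@.091 -34.4 x@.077 -43.9
w8 200 88 67 x@.091 -33.4 x@.077 -42.8
w8 200 89 30 x@.091 -32.4 x@.077 -41.7
w8 200 248 -28 x@.091 95.9 x@.077 94.7
w8 200 249 -43 x@.091 96.6 x@.077 95.4
w8 200 251 54 x@.091 98.0 x@.077 96.9
w8 200 252 32 x@.091 98.7 x@.077 97.7
w8 225 91 41 x@.091 -34.4 x@.077 -43.9
w8 225 92 62 x@.091 -33.4 x@.077 -42.8
w8 225 93 27 x@.091 -32.4 x@.077 -41.7
w8 225 111 -33 x@.091 -14.8 x@.077 -23.0
w8 225 112 -50 x@.091 -13.8 x@.077 -22.0
w8 225 113 -23 x@.091 -12.9 x@.077 -21.0
w8 225 163 35 x@.091 30.7 x@.077 25.4
w8 225 164 43 x@.091 31.6 x@.077 26.2
w8 225 249 -23 x@.091 96.2 x@.077 95.0
w8 225 251 26 x@.091 97.6 x@.077 96.5
w8 225 252 31 x@.091 98.3 x@.077 97.3
w9 195 88 -19 x@.091 -79.4 x@.077 -88.8
w9 195 130 42 x@.091 -37.4 x@.077 -44.3
w9 195 131 64 x@.091 -36.4 x@.077 -43.3
w9 195 132 30 x@.091 -35.5 x@.077 -42.3
w9 195 211 -29 x@.091 31.7 x@.077 28.8
w9 195 212 -49 x@.091 32.5 x@.077 29.6
w9 195 213 -21 x@.091 33.3 x@.077 30.5
w9 195 215 29 x@.091 34.8 x@.077 32.1
w9 195 216 48 x@.091 35.6 x@.077 33.0
w9 195 217 34 x@.091 36.4 x@.077 33.8
w9 225 133 20 x@.091 -38.1 x@.077 -45.1
w9 225 134 47 x@.091 -37.2 x@.077 -44.1
w9 225 135 46 x@.091 -36.2 x@.077 -43.1
w9 225 136 19 x@.091 -35.3 x@.077 -42.1
w9 225 179 -19 x@.091 3.5 x@.077 -1.0
w9 225 213 -22 x@.091 31.9 x@.077 29.0
w9 225 214 -27 x@.091 32.7 x@.077 29.9
w9 225 217 41 x@.091 35.1 x@.077 32.4
w9 225 218 42 x@.091 35.9 x@.077 33.3
```

Measured travel is about 64–65 mm, which is close but not certain. I'll push once more with more force and compare where it stops.

Request:
arm_command --xyz '[[-0.01,0.0035,-0.02],[-0.02,0.007,-0.05],[-0.02,0.007,-0.08],[-0.02,0.007,-0.091],[-0.02,0.007,-0.091],[-0.0257,0.009,-0.091],[-0.0313,0.011,-0.091],[-0.0351,0.0123,-0.091],[-0.037,0.013,-0.091],[-0.0388,0.0137,-0.091],[-0.0407,0.0143,-0.091],[-0.0407,0.0143,-0.091]]' --rot '[[0,0,0],[0,0,0],[0,0,0],[0,0,0],[0,0,0],[0,0,0],[0,0,0],[0,0,0],[0,0,0],[0,0,0],[0,0,0],[0,0,0]]'

```text
time: 19.47
ee_pos: [0.5638, 0.1359, 0.0802]
eef_rot: [0.816, 0.577, 0.003, 0.002]
ft_force: [12.5, -0.0, -5.7]
width: 0.0002
grip_force: 6.1
```

Request:
arm_command --xyz '[[-0.0019,0.0007,0],[-0.0028,0.001,0],[-0.0028,0.001,0]]' --rot '[[0,0,0],[0,0,0],[0,0,0]]'

```text
time: 19.72
ee_pos: [0.5636, 0.1359, 0.0805]
eef_rot: [0.817, 0.577, 0.005, 0.003]
ft_force: [24.5, -1.9, -12.9]
width: 0.0006
grip_force: 11.7
```

Same stop position at 25 N, so the shutter is against its end stop. Retreating clear.

Request:
arm_command --xyz '[[0.01,-0.0035,0],[0.03,-0.01,0],[0.04,-0.014,0.02],[0.04,-0.014,0.06],[0.04,-0.014,0.1],[0.04,-0.014,0.1],[0.04,-0.014,0.1]]' --rot '[[0,0,0],[0,0,0],[0,0,0],[0,0,0],[0,0,0],[0,0,0],[0,0,0]]'

```text
time: 20.3
ee_pos: [0.5992, 0.1243, 0.1819]
eef_rot: [0.816, 0.578, 0.002, 0.001]
ft_force: [0.9, 0.1, -1.2]
width: 0.0001
grip_force: 0.0
```

```bash
python3 - <<'E'
from h import *
shot("side","s10");find("side",["shutter_lip","module_top","spare"]);print(r.read_state()["ee_pos"]);print(r.close_job())
E
```

```text
side spot shutter_lip [ 0.7885 -0.0584 -0.0013] 0.62
side spot spare [ 0.578  -0.1322  0.0042] 0.87
[0.59716827 0.12339364 0.17778691]
the job is handed in; nothing more can be done
None
```

The job is handed in at about 20 s of the 59 s allowed: the module stands upright in the empty compartment, the shutter is hard against its stop over the bay, and the spare was left in place; no verdict was returned.

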